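# Put the hand-soldering kit away in its fitted tray

## Task

Put the hand-soldering kit back in the organiser tray, each thing lying or standing fully down in the place made for it: the solder reel upright in the large round cup, the larger, black-lidded pot of flux upright in the small round cup, the flux syringe in the wide trough and the tweezers in the narrow groove (either way round). Leave the smaller pot of solder paste and the glue tube where they are: they only look alike and do not belong in this kit.

Things in the scene. Friction and masses are not known exactly. Their poses are not given: they have to be found in the camera images.
- reel_axis (a point): Reel of solder wire standing on its flange, blue flanges, silvery winding, 0.25 kg; as a solid, an upright cylinder of 54 mm diameter and 46 mm height (a wire end sticks out to one side and up to 60 mm; it is not solid). This point: on the reel's axis at the underside, z up. Starts on the mat or the desk beside it (2 mm lower), in the row nearer the robot.
- flux_pot: Flux pot, cream body, black screw lid that stays fixed: 42 mm diameter over the lid (from 20 mm up), 40 mm over the body, 30 mm high, 0.06 kg. Origin: centre of the underside, z up. Starts standing on the mat or the desk beside it (2 mm lower), in the row nearer the robot.
- flux_syringe: Flux syringe lying along its y axis, 133 mm long, yellowish barrel 16 mm thick; 24 mm square finger flange 42 mm from the origin towards +y, plunger (fixed) beyond it, green needle towards -y. 22 g. Origin: mid-length, at the flange's foot, barrel axis 12 mm above it; needle end dips 3 degrees. Grasp the barrel at the origin, fingers closing along x. Starts in the far row.
- tweezers: Straight steel tweezers lying flat and rigid, 122 mm long along their y axis, 14 mm wide (x) at the middle, 9 mm high, 18 g. Origin: centre of the underside, z up. Grasp at the middle, fingers closing along x. Start on the mat or the desk beside it (2 mm lower), in the row farther from the robot.
- solder_paste: LOOK-ALIKE, stays where it is: smaller pot of solder paste, white body, green lid, 36 mm diameter, 28 mm high. Origin: centre of the underside. Stands on the mat or desk, in the row nearer the robot.
- glue_tube: LOOK-ALIKE, stays where it is: squeeze tube of glue lying flat, black and white, 136 mm long along its y axis, 37 mm wide, 24 mm high. Origin: centre of the underside. Lies on the mat or desk, in the row farther from the robot.
- reel_cup: The reel's place: fixed grey module, 84 x 84 mm, with the larger round well (black liner), 70 mm in diameter. Origin: on the well's axis, on the module's underside, 3 mm above the mat; well floor 3 mm, top face 15 mm above the origin. The four modules sit side by side, all turned alike, in one low black tray of 180 x 208 mm, rim 10 mm high.
- pot_cup: The flux pot's place: fixed grey module, 84 x 84 mm, with the smaller round well (black liner), 58 mm in diameter. Origin: on the well's axis, on the module's underside, 3 mm above the mat; well floor 3 mm, top face 15 mm above the origin. Beside the reel's module, axes 86 mm apart.
- syringe_cradle: The syringe's place: fixed grey module, 170 (its x) x 56 mm, with the wide trough along x: 150 mm long, 40 mm wide, floor 3 mm and wall tops 15 mm above the origin. Both side walls have a 46 mm gap at mid-length, right across the module, so fingers can go down beside the barrel. Origin: centre of the underside, 3 mm above the mat.
- tweezers_groove: The tweezers' place: fixed grey module, 170 (its x) x 56 mm, with the narrow groove along x: 138 mm long, 20 mm wide at the floor, 28 at the top; floor 8 mm, wall tops 15 mm above the origin; side walls with a 46 mm gap at mid-length for fingers. Origin: centre of the underside, 3 mm above the mat. The two long modules lie 57 mm apart, one of them 71 mm from the line of the cups.
Not all that is in view belongs to the job. Leave any orange or purple look-alike of the flux_pot alone.

How it is judged (in metres and radians):
At the end, for the whole second after the job is handed in: Reel and flux pot stand upright on the floors of their wells, within 12 mm of the axes; syringe and tweezers lie on the floors of trough and groove, within 14 mm of the middles and 0.25 rad of their length; all at rest and released; paste pot and glue tube within 20 mm of where they were (horizontal distance between reel_axis and reel_cup below 0.012 m and height (world z) of each of reel_axis, flux_pot below 0.011 m and angle between each of reel_axis, flux_pot's own z axis and vertical below 0.15 rad and horizontal distance between flux_pot and pot_cup below 0.012 m and horizontal distance between flux_syringe and syringe_cradle below 0.014 m and height (world z) of flux_syringe below 0.0095 m and angle between the y axis of flux_syringe and the x axis of syringe_cradle, either way round below 0.25 rad and horizontal distance between tweezers and tweezers_groove below 0.014 m and height (world z) of tweezers below 0.0138 m and angle between the y axis of tweezers and the x axis of tweezers_groove, either way round below 0.25 rad and angle between tweezers's own z axis and vertical below 0.2 rad and linear speed of each of flux_pot, flux_syringe, tweezers below 0.02 m/s and distance of each of solder_paste, glue_tube from where it was at the start of the episode below 0.02 m); the robot touches nothing.
It fails at once if the look-alike paste pot is moved from its place by more than 20 mm (distance of solder_paste from where it was at the start of the episode above 0.02 m).
It fails at once if the look-alike glue tube is moved from its place by more than 20 mm (distance of glue_tube from where it was at the start of the episode above 0.02 m).
It also fails if it takes over 106 s, if anything falls off the work surface, if the arm or the gripper's body presses on something with over 40 N, if the wrist force passes 120 N, or if a joint passes its speed limit or range.

## Robot

A 7-joint arm with a two-finger parallel gripper is mounted at the origin on a cart in front of the work surface, level with it; the furniture and walls round the work are solid. World frame = base frame: x ahead of the robot, y to its left, z up, the work surface at z = 0. Lengths are in mm, angles in rad, forces in N, time in s.
With the tool pointing down it reaches from about 350 to 900 mm from the base axis. Payload 8.1 kg.
Tool frame: the origin (TCP) lies at the very end of the fingers, on their centre line; the grasp point (between the pads) lies 19 mm behind it (env.pinch_z is the distance from the TCP to the grasp point, in mm); z points along the fingers, y is the line along which they close (so a half turn about z gives the same grasp; the last joint's range is limited). The gripper opens to 92 mm and grips with 3 to 60 N. Pads are 19 mm wide; open, the fingers measure 130 mm over their backs; the gripper's body (75 mm by 190 mm) begins 47 mm behind the grasp point.
Start: joints at [-1.421, 0.434, 0.025, 1.573, -0.012, 1.134, -0.075], TCP at [156.35, 605.142, 206.742] pointing down, gripper open.
Joint ranges: [-2.62, 2.62], [-0.44, 2.09], [-1.27, 1.32], [0.08, 2.57], [-1.32, 4.46], [0.12, 2], [-2.74, 2.74]. Speed limits (rad/s): [2.22, 2.22, 3.01, 3.01, 3.14, 3.14, 3.14].

## Interface

Orientations are given as a rotation vector (axis times angle).
In Python, from station import env, effector, kin, status, optics, finish_job gives the robot as it stands. The module is installed in compiled form; this text tells all that it offers. Calls block until the motion is done:
- env.move_pose(position, orientation): joint-space move of the TCP to a pose.
- env.move_l(position, orientation=None, rate=150): straight line of the TCP; orientation=None keeps the orientation; rate is the mean speed in mm/s.
- env.goto_joints(angles): joint-space move.
- effector.move_gripper(opening): opening from 0.0 (shut) to 1.0 (fully open); the grip force is fixed at half the most; returns when the fingers have stopped.
- env.wait(seconds).
- kin.ik(position, orientation): joint angles nearest the present ones, or None.
- status.get_obs(): the state.
- optics.camera(name): name is "scene" or "top" or "wrist"; returns the picture (420x560x3 uint8, red, green, blue); there is no depth.
- optics.calibration(name): a dict with "fx", "fy", "cx", "cy" (pixels), "dist" ([k1, k2, p1, p2, k3] as OpenCV has them; the pictures are not rectified), "pose" (4x4, takes a point from camera to world coordinates). Camera axes: x right, y up, looking along -z (the intrinsics and any distortion apply to the point x, -y, -z); pixel columns grow to the right and rows downward; lengths in mm; the calibration is good to about 2 mm. A picture is of the moment at which its call begins: read the wrist's pose just before it. calibration takes no time and is no camera call; for the wrist camera it gives the pose at the moment of the call.
A pose or a line that the arm cannot do raises env.PlanningError and nothing moves.
- finish_job(): hands the job in; it is judged then, once.
The state is a dict: "time": time; "joints": joint angles; "qd": joint speeds; "joint_efforts": joint torques, N m; "tcp_pos": TCP position; "tool_rot": TCP orientation; "force": force on the tool from outside, world axes, zero at the start; "wrist_torque": the same for the moment, N m; "grip_width": opening from 0.0 (shut) to 1.0 (fully open); "gripper_force": force on a finger pad.
Only numpy, scipy, OpenCV 4.12 (cv2) and the standard library are available. Lean on these libraries where they do the work, as an engineer would, in place of code of your own. Each camera call takes 0.05 s, during which the arm holds its last target. There are 200 camera calls.

## Working session

There is one attempt and no reset: what is moved stays moved. The work goes in short steps, each a Python script; the robot and the scene stay as the last script left them, time stands still between calls to the robot, and variables do not carry over. Pictures are saved under pics/ and viewed, at most 14 in all, crops included, and the job is handed in when it is done.

```bash
mkdir -p pics && python3 - <<'E'
from station import env, effector, kin, status, optics
import cv2,numpy as np
for n in ("top","scene","wrist"):
    c=optics.calibration(n); im=optics.camera(n)
    cv2.imwrite(f"pics/{n}0.png",im[:,:,::-1])
    print(n,c["fx"],c["cx"],c["cy"],c["dist"],np.round(c["pose"],3).tolist())
o=status.get_obs();print(o["time"],o["tool_rot"],o["grip_width"],env.pinch_z)
E
```

```text
top 442.6787654524044 278.7486689507801 209.4410947998728 [0.01719192 0.         0.         0.         0.        ] [[-0.021, 0.985, -0.171, 356.309], [-1.0, -0.02, 0.008, 41.943], [0.005, 0.171, 0.985, 1022.654], [0.0, 0.0, 0.0, 1.0]]
scene 521.8421312468666 276.3817022108948 211.909008605333 [-0.15667093  0.          0.          0.          0.        ] [[0.689, 0.531, -0.493, -82.089], [-0.725, 0.519, -0.453, -506.624], [0.015, 0.67, 0.742, 950.714], [0.0, 0.0, 0.0, 1.0]]
wrist 355.70396697246156 276.5833999334566 208.83278298096954 [-0.02129547  0.          0.          0.          0.        ] [[0.251, -0.931, -0.267, 83.411], [0.968, 0.241, 0.069, 623.079], [-0.0, -0.276, 0.961, 383.571], [0.0, 0.0, 0.0, 1.0]]
0.15 [-3.96188533e-01 -3.11647533e+00  1.87410903e-03] 1.0010949252536312 18.8
```

View pics/top0.png

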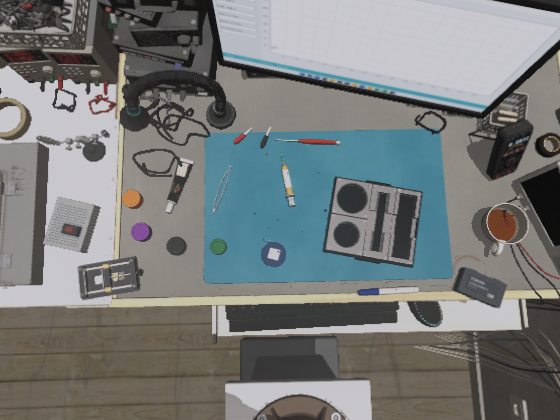

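View pics/scene0.png

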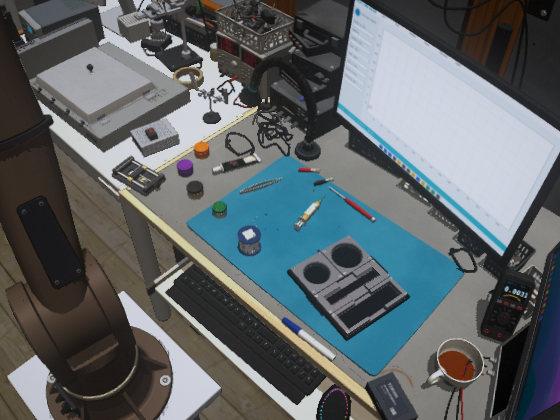

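The top view shows the mat with tray (~373,221), reel (273,254), black pot (176,245), paste (218,246), syringe (288,185), tweezers (222,190), glue (179,185). I'll zoom in for pixel detail.

```bash
python3 - <<'E'
import cv2
im=cv2.imread("pics/top0.png")
a=cv2.resize(im[130:280,150:310],None,fx=5,fy=5,interpolation=cv2.INTER_CUBIC)[:600*2][:750]
cv2.imwrite("pics/zl.png",cv2.resize(im[140:270,155:315],(800,650),interpolation=cv2.INTER_CUBIC)[:600])
cv2.imwrite("pics/zr.png",cv2.resize(im[165:275,315:435],(654,600),interpolation=cv2.INTER_CUBIC))
E
```

```text
(no output)
```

View pics/zl.png

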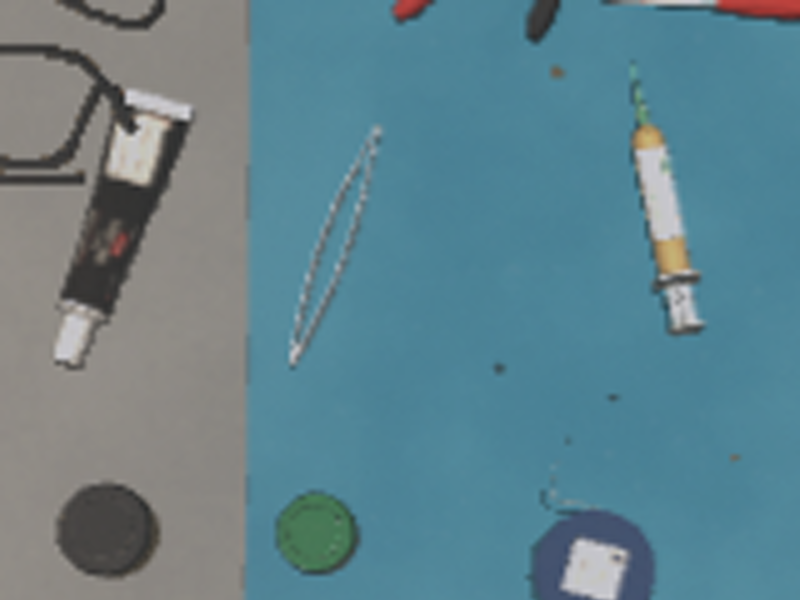

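View pics/zr.png

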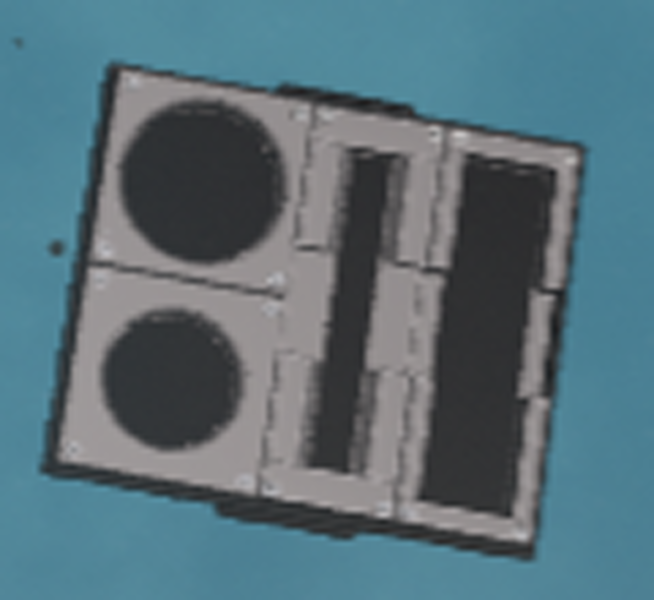

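Tray in the zoom: reel cup (203,181), pot cup (173,378), groove ~(352,310), trough ~(490,335). Next I'll compute world poses by fitting the tray.

```bash
cat > h.py <<'E'
from station import env, effector, kin, status, optics, finish_job
import cv2, numpy as np
from scipy.optimize import least_squares
from scipy.spatial.transform import Rotation as R
def ray(cal,px):
    K=np.array([[cal["fx"],0,cal["cx"]],[0,cal["fy"],cal["cy"]],[0,0,1]])
    n=cv2.undistortPoints(np.array([[px]],float),K,np.array(cal["dist"],float))[0,0]
    P=np.array(cal["pose"]); return P[:3,3],P[:3,:3]@[n[0],-n[1],-1]
def w(cal,px,z):
    o,d=ray(cal,px); return (o+d*(z-o[2])/d[2])[:2]
def rot(a): # tool down, tool y (closing) along world angle a
    y=np.array([np.cos(a),np.sin(a),0]); z=np.array([0,0,-1.]); x=np.cross(y,z)
    return R.from_matrix(np.c_[x,y,z]).as_rotvec()
MOD=dict(reel=(0,43),pot=(0,-43),groove=(71,0),trough=(128,0))
def fit(uv,xy):
    f=lambda p:(np.array(uv)@np.array([[np.cos(p[2]),np.sin(p[2])],[-np.sin(p[2]),np.cos(p[2])]])+p[:2]-xy).ravel()
    s=least_squares(f,[500,-100,-1.7]); return s.x,f(s.x)
E
cat > m.py <<'E'
from h import *
c=optics.calibration("top")
zr=lambda x,y:(315+x/5.4525-.4,165+y/5.4525-.4); zl=lambda x,y:(155+x/5-.4,140+y/5-.4)
uv=[(0,43),(0,-43),(-42,85),(156,85),(156,-85),(-42,-85)]
px=[(203,181),(173,378),(115,70),(583,148),(530,545),(60,463)]
xy=np.array([w(c,zr(*p),20) for p in px]); p,r=fit(uv,xy); print("tray",p,np.round(r,1))
a=p[2]; M=np.array([[np.cos(a),-np.sin(a)],[np.sin(a),np.cos(a)]])
for k,v in MOD.items(): print(k,np.round(p[:2]+M@v,1))
for n,q,z in [("reel",(593,572),47),("pot",(105.5,529),30),("paste",(316,532),29),("tw_far",(378,130),8),("tw_near",(293,362),8),("tip",(632,62),11),("flange",(677,279),14),("plunger",(688,330),14)]:
    print(n,np.round(w(c,zl(*q),z),1))
E
python3 m.py
```

```text
tray [ 512.23009685 -127.26349758   -1.76407125] [-0.1  0.4 -0.9  0.2  0.1 -1.6  0.2  1.1  0.1 -1.   0.4  0.9]
reel [ 554.4 -135.5]
pot [ 470. -119.]
groove [ 498.6 -196.9]
trough [ 487.6 -252.9]
reel [426.8  48. ]
pot [452.  266.1]
paste [448.7 172.1]
tw_far [640.4 145.9]
tw_near [529.9 185.7]
tip [670.4  25.1]
flange [564.3   6.6]
plunger [540.1   2.1]
```

```bash
cat >> h.py <<'E'
TH=-1.764; C=dict(reel=(554.4,-135.5),pot=(470.,-119.),groove=(498.6,-196.9),trough=(487.6,-252.9))
def go(xy,z,a):
    """joint-space move, picking the half-turn with the smaller last-joint angle travel"""
    q0=np.array(status.get_obs()["joints"]); best=None
    for b in (a,a+np.pi):
        q=kin.ik([*xy,z],rot(b))
        if q is None: continue
        s=np.abs(np.array(q)-q0).max()
        if best is None or s<best[0]: best=(s,b)
    env.move_pose([*xy,z],rot(best[1]))
def say(t):
    o=status.get_obs(); print(t,"t%.1f"%o["time"],np.round(o["tcp_pos"],1),"grip %.3f"%o["grip_width"],"F",np.round(o["force"],1),"gf",np.round(o["gripper_force"],1))
def down(xy,z): env.move_l([*xy,z],rate=120)
def pick(xy,z,a,op,up=170):
    go(xy,up,a); effector.move_gripper(op/92)
    down(xy,z); say("at"); effector.move_gripper(0.0); say("gripped"); down(xy,up); say("lifted")
def place(xy,z,a,op,up=170):
    go(xy,up,a); env.move_l([*xy,z+25],rate=150); env.move_l([*xy,z],rate=50); say("down"); effector.move_gripper(op/92); say("open"); env.move_l([*xy,up],rate=150); say("up")
E
python3 - <<'E'
from h import *
go((452,266),170,TH); effector.move_gripper(70/92)
c=optics.calibration("wrist"); im=optics.camera("wrist"); cv2.imwrite("pics/w1.png",im[:,:,::-1])
say("hover")
P=np.array(c["pose"])
for q in [(452,266,30),(448.7,172.1,28)]:
    v=P[:3,:3].T@(np.array(q)-P[:3,3]); print(c["cx"]-c["fx"]*v[0]/v[2],c["cy"]+c["fy"]*v[1]/v[2])
E
```

```text
hover t2.5 [452. 266. 170.] grip 0.763 F [ 0.4 -0.3  0.4] gf 0.0
276.90108780727775 192.17819412680055
177.4550682541962 207.18092128908373
```

View pics/w1.png

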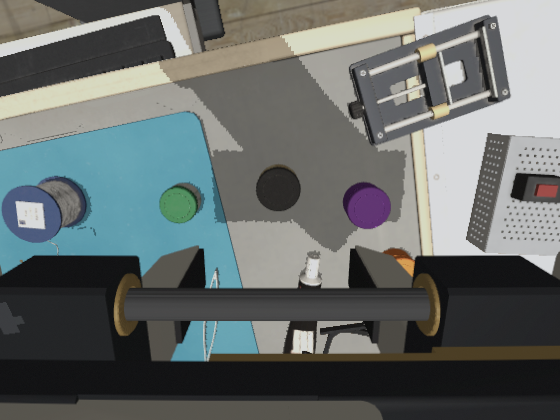

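Wrist view: the black pot lid is at (278,189) against a predicted (277,192), so calibrations agree; the purple pot is at (368,206), leaving clearance with a 62 mm opening.

```bash
python3 - <<'E'
from h import *
pick((451,266),14,TH,64)
place(C["pot"],23,TH,62)
E
```

```text
at t4.5 [451.4 266.3  14.6] grip 0.696 F [-0.   0.8 -0.8] gf 0.0
gripped t5.6 [451. 266.  14.] grip 0.004 F [ 0.6  0.2 -0.1] gf 0.0
lifted t7.1 [450.6 265.7 169.3] grip 0.003 F [ 0.5 -0.8 -0.2] gf 0.0
down t10.1 [ 469.9 -119.1   22.8] grip 0.006 F [ 0.6 -0.1 -0.4] gf 0.0
open t11.2 [ 470. -119.   23.] grip 0.671 F [ 0.2 -0.2  0.1] gf 0.0
up t12.3 [ 469.4 -118.8  169.3] grip 0.673 F [ 0.  -0.3 -0.6] gf 0.0
```

```bash
python3 - <<'E'
from h import *
go((451,266),170,TH)
cv2.imwrite("pics/w2.png",optics.camera("wrist")[:,:,::-1])
E
```

```text
(no output)
```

View pics/w2.png

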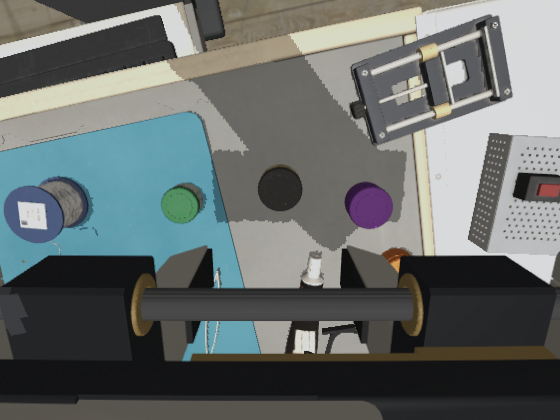

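```bash
python3 - <<'E'
from h import *
down((451,266),60)
c=optics.calibration("wrist"); im=optics.camera("wrist"); s=optics.camera("scene")
o=status.get_obs(); say("x"); print(o["tool_rot"],rot(TH),rot(TH+np.pi))
P=np.array(c["pose"]); print(np.round(P,3))
for q in [(451,266,60),(452,266,30),(451,266,0)]:
    v=P[:3,:3].T@(np.array(q)-P[:3,3]); print(c["cx"]-c["fx"]*v[0]/v[2],c["cy"]+c["fy"]*v[1]/v[2])
cv2.imwrite("pics/w3.png",np.hstack([im[:,:,::-1][:, 100:460],s[60:280,100:320,::-1].repeat(2,0).repeat(2,1)[:420]]))
E
```

```text
x t15.0 [451.5 266.3  60.7] grip 0.676 F [-0.1  0.5  1. ] gf 0.0
[3.02916621e-01 3.12592530e+00 1.53070868e-03] [ 3.12694551 -0.30301183  0.        ] [0.30301183 3.12694551 0.        ]
[[ 1.93000e-01 -9.43000e-01 -2.71000e-01  3.77477e+02]
 [ 9.81000e-01  1.85000e-01  5.20000e-02  2.79969e+02]
 [ 2.00000e-03 -2.76000e-01  9.61000e-01  2.38081e+02]
 [ 0.00000e+00  0.00000e+00  0.00000e+00  1.00000e+00]]
276.8584670035708 250.97755450470476
277.05115619204713 233.60047600274902
276.65137601544257 217.60470508237046
```

View pics/w3.png

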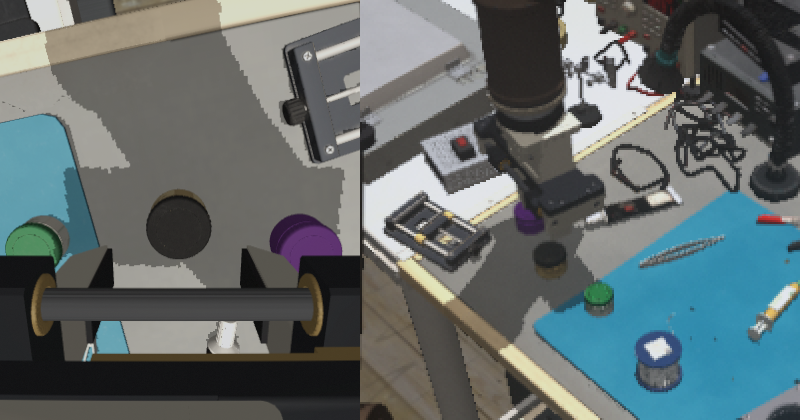

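```bash
python3 - <<'E'
from h import *
def proj(c,q):
    P=np.array(c["pose"]);v=P[:3,:3].T@(np.array(q)-P[:3,3]); return np.round([c["cx"]-c["fx"]*v[0]/v[2],c["cy"]+c["fy"]*v[1]/v[2]],1)
def tri(rs):
    A=sum(np.eye(3)-np.outer(d,d)/(d@d) for o,d in rs); b=sum((np.eye(3)-np.outer(d,d)/(d@d))@o for o,d in rs)
    return np.linalg.solve(A,b)
cs,ct,cw=[optics.calibration(n) for n in("scene","top","wrist")]
top=(155+105.5/5-.4,140+529/5-.4)
sc=(100+(550-360)/2,60+248/2)
print("pot lid scene px pred z30",proj(cs,(452,266,30)),"seen",sc,"TCP",proj(cs,(451,266,60)))
print(tri([ray(cs,sc),ray(ct,top)]))
print(tri([ray(cw,(279,226)),ray(ct,top)]), w(cw,(279,226),30), w(cs,sc,30), w(ct,top,30))
c2=dict(cw); P=np.array(cw["pose"]).copy(); P[2,3]+=110; c2["pose"]=P
print(tri([ray(cw,(279,226)),ray(c2,(280,189))]))
E
```

```text
pot lid scene px pred z30 [193.5 184.6] seen (195.0, 184.0) TCP [191.9 176.1]
[452.85549346 264.45956318  32.86550926]
[452.41274935 268.18491613  17.58351017] [447.43055383 268.27217451] [455.63896669 265.85461248] [451.97441938 266.0561271 ]
[452.56186894 268.37108746  15.3576486 ]
```

```bash
python3 - <<'E'
from h import *
down((452,266.5),8); say("low"); 
effector.move_gripper(0.5); env.wait(.2); say("half")
s=optics.camera("scene"); m=optics.camera("wrist")
cv2.imwrite("pics/s4.png",np.hstack([m[100:400,180:380,::-1].repeat(2,0).repeat(2,1)[:400],cv2.resize(s[120:220,140:240,::-1],(400,400))]))
E
```

```text
low t15.6 [452.2 266.5   8.3] grip 0.676 F [0.2 0.6 0.8] gf 0.0
half t16.3 [452.  266.5   8. ] grip 0.500 F [0.6 0.1 0.2] gf 0.0
```

View pics/s4.png

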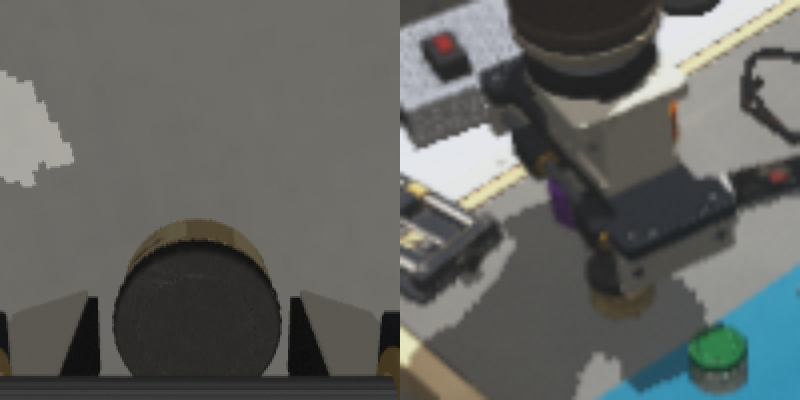

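```bash
python3 - <<'E'
from h import *
for g in (.45,.42,.38):
    effector.move_gripper(g); say(g)
E
```

```text
0.45 t16.7 [452.  266.5   8. ] grip 0.450 F [ 0.6 -0.3  0.5] gf 0.0
0.42 t17.0 [452.  266.5   8. ] grip 0.415 F [-0.7 -1.2 -0.3] gf 0.0
0.38 t17.4 [452.  266.5   8. ] grip 0.382 F [-0.1 -0.5 -1.2] gf 0.0
```

```bash
python3 - <<'E'
from h import *
effector.move_gripper(.2); say(.2)
s=optics.camera("scene"); m=optics.camera("wrist")
cv2.imwrite("pics/s5.png",np.hstack([m[100:300,180:380,::-1].repeat(2,0).repeat(2,1)[:400],cv2.resize(s[120:220,140:240,::-1],(400,400))]))
E
```

```text
0.2 t17.9 [452.  266.5   8. ] grip 0.203 F [-0.3 -0.4 -0.3] gf 0.0
```

View pics/s5.png

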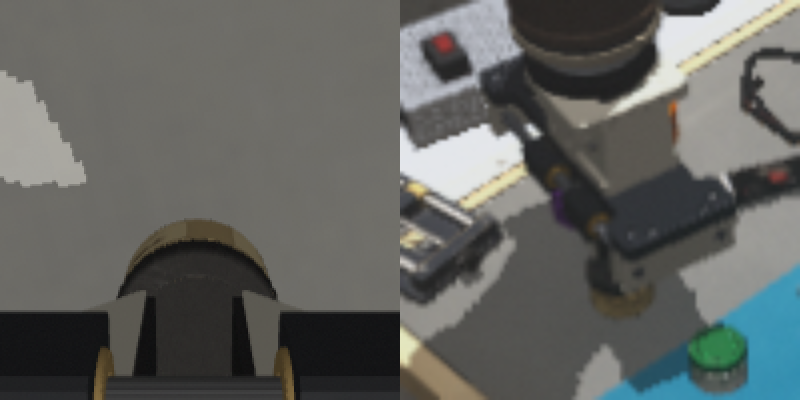

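The fingers occlude the lid without touching it, so the tips seem to sit higher than reported. I'll probe the desk height gently with the fingers opened around the pot.

```bash
python3 - <<'E'
from h import *
effector.move_gripper(64/92)
z=8
while z>-30:
    z-=1; env.move_l([452,266.5,z],rate=20)
    o=status.get_obs()
    if abs(o["force"][2])>5: break
say("contact")
effector.move_gripper(.40); say("closed")
E
```

```text
contact t26.6 [452.1 266.6 -22. ] grip 0.698 F [-3.6 -1.9 17.8] gf 8.9
closed t27.1 [453.  266.6 -22. ] grip 0.446 F [-1.3 -2.2 14.9] gf 31.5
```

Desk contact came at a reported z of about -21.5, and the 41 mm grip width matches the lid, so true heights are about 20 mm above reported. I'll regrip higher and place with this offset.

```bash
cat >> h.py <<'E'
DESK=-21.5; MAT=-19.5
E
python3 - <<'E'
from h import *
p=(452,266.5)
effector.move_gripper(64/92); env.move_l([*p,DESK+14.5],rate=60)
effector.move_gripper(0.0); say("grip")
down(p,120); say("lift"); 
if status.get_obs()["grip_width"]>.4: place(C["pot"],MAT+6+14.5+1,TH,62,up=120)
E
```

```text
grip t28.6 [451.9 266.4  -7.1] grip 0.447 F [-0.   0.7 -0.6] gf 30.0
lift t29.9 [451.5 266.2 119.3] grip 0.448 F [-0.1  0.1 -0.2] gf 30.0
down t32.7 [ 469.8 -119.1    1.7] grip 0.444 F [ 0.5  0.2 -0.1] gf 30.0
open t33.3 [ 470. -119.    2.] grip 0.670 F [-0.5 -1.  -0.8] gf 0.0
up t34.2 [ 469.5 -118.8  119.3] grip 0.674 F [-0.1  0.5 -0.4] gf 0.0
```

```bash
python3 - <<'E'
from h import *
p=(426.8,48)
pick(p,MAT+20,TH,80,up=110)
if status.get_obs()["grip_width"]>.5: place(C["reel"],MAT+6+20+1,TH,76,up=120)
t=optics.camera("top"); w_=optics.camera("wrist")
cv2.imwrite("pics/t6.png",cv2.resize(t[150:280,210:440,::-1],(800,452),interpolation=cv2.INTER_CUBIC))
E
```

```text
at t36.5 [427.2  48.    0.9] grip 0.870 F [ 0.3 -0.2  0.3] gf 0.0
gripped t37.1 [426.9  47.9   0.7] grip 0.578 F [-1.  -1.4  6.1] gf 30.0
lifted t38.1 [426.3  48.  109.4] grip 0.584 F [-0.2  0.2 -2. ] gf 30.0
down t40.4 [ 554.2 -135.5    7.1] grip 0.581 F [-0.1  0.3 -3.1] gf 30.0
open t41.0 [ 554.4 -135.5    7.5] grip 0.824 F [-0.5  0.4  0.2] gf 0.0
up t41.9 [ 553.8 -135.2  119.3] grip 0.826 F [-0.1 -0.4  0.3] gf 0.0
```

View pics/t6.png

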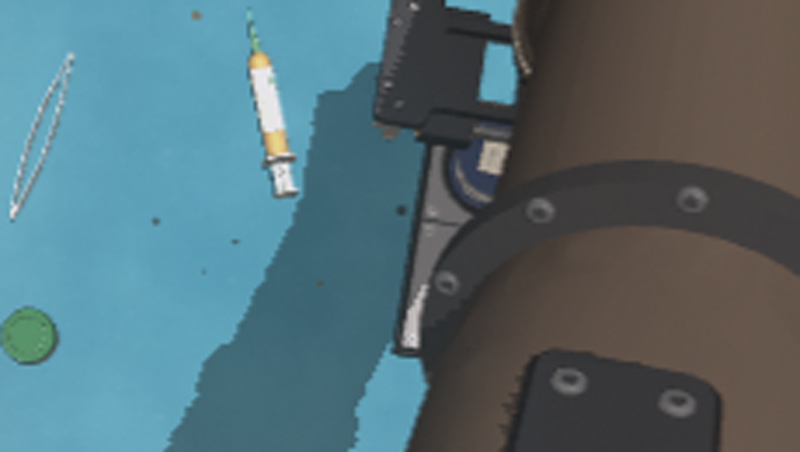

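```bash
python3 - <<'E'
from h import *
pick((585.2,165.8),MAT+3,1.225,44,up=100)
if status.get_obs()["grip_width"]>.05: place(C["groove"],MAT+11+3+.7,TH,36,up=110)
E
```

```text
at t45.0 [585.8 165.9 -15.8] grip 0.481 F [0.3 0.3 0.2] gf 0.0
gripped t45.6 [585.3 165.9 -16.4] grip 0.141 F [-0.8  0.3  2. ] gf 30.0
lifted t46.7 [584.6 165.7  99.2] grip 0.144 F [-0.6  0.1 -0.9] gf 30.0
down t49.5 [ 498.4 -196.9   -5.2] grip 0.142 F [ 0.3 -0.3 -0. ] gf 30.0
open t50.1 [ 498.6 -196.9   -4.8] grip 0.390 F [-0.6 -0.1  0.5] gf 0.0
up t51.1 [ 498.1 -196.6  109.3] grip 0.390 F [-1.4  0.3 -0.5] gf 0.0
```

```bash
python3 - <<'E'
from h import *
pick((605.4,13.7),MAT+4,1.746,44,up=100)
if status.get_obs()["grip_width"]>.05: place(C["trough"],MAT+6+4+.7,TH,34,up=110)
go((450,200),150,TH)
t=optics.camera("top"); say("end")
cv2.imwrite("pics/t7.png",cv2.resize(t[165:275,315:435,::-1],(654,600),interpolation=cv2.INTER_CUBIC))
E
```

```text
at t53.5 [606.   13.7 -14.8] grip 0.479 F [-0.7  0.1  0.9] gf 0.0
gripped t54.1 [605.5  13.7 -15.4] grip 0.157 F [-0.3  0.5  2.4] gf 30.0
lifted t55.2 [604.8  13.8  99.2] grip 0.162 F [ 0.4 -0.3  0.2] gf 30.0
down t57.8 [ 487.4 -252.9   -9.2] grip 0.160 F [-0.1 -0.2  0.8] gf 30.0
open t58.3 [ 487.6 -252.9   -8.8] grip 0.368 F [ 0.2  0.8 -0.3] gf 0.0
up t59.3 [ 487.1 -252.5  109.3] grip 0.367 F [-0.4 -0.5  0.7] gf 0.0
end t61.0 [450.5 198.8 149.9] grip 0.368 F [ 0.8 -0.4  0.1] gf 0.0
```

View pics/t7.png

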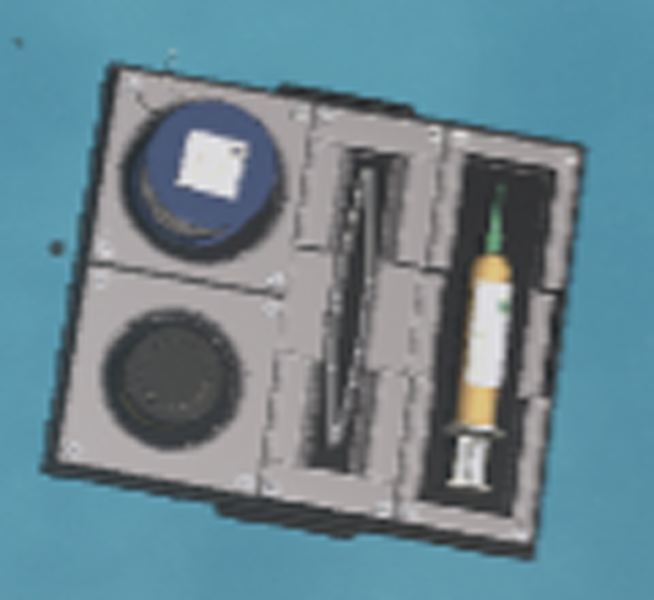

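All four sit in their places: reel top (212,172), pot lid (172,377), tweezers (369,168)-(334,445), syringe (499,187)-(468,490). A quick numeric check before handing in.

```bash
python3 - <<'E'
from h import *
c=optics.calibration("top"); f=lambda x,y,z:w(c,(315+x/5.4525-.4,165+y/5.4525-.4),z)
d={"reel":f(212,172,52)-C["reel"],"pot":f(172,377,36)-C["pot"]}
for k,a,b,z in(("groove",(369,168),(334,445),16),("trough",(499,187),(468,490),18)):
    A,B=f(*a,z),f(*b,z); d[k]=(A+B)/2-C[k]; v=A-B; print(k,"len",np.hypot(*v),"ang err",np.arctan2(v[1],v[0])-(TH+np.pi/2))
for k in d: print(k,np.round(d[k],1),np.hypot(*d[k]))
E
```

```text
groove len 119.5869866881652 ang err 0.009221604601538258
trough len 129.64217870098412 ang err 0.022951107161613304
reel [-2.5  1.4] 2.882098703892307
pot [-0.5  2.8] 2.796490083823255
groove [2.1 0.3] 2.1121918960833552
trough [-1.8  2.3] 2.866531298484807
```

```bash
python3 -c "
from h import *
print(finish_job())"
```

```text
the job is handed in; nothing more can be done
None
```

I've handed the job in at about 61 s: the reel, flux pot, syringe and tweezers each measured within about 3 mm of their places in the last top picture, and the paste pot and glue tube weren't touched; no verdict came back.

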